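# Pin the swing-out tray to the box easel

### The arm

A 6-joint arm with a two-finger parallel gripper is mounted at the origin on the work surface. World frame = base frame: x ahead of the robot, y to its left, z up, the work surface at z = 0. Lengths are in m, angles in rad, forces in N, time in s.
With the tool pointing down it reaches from about 0.35 to 0.95 m from the base axis. Payload 17.4 kg.
Tool frame: the origin (TCP) lies midway between the tips of the shut fingers; the grasp point (between the pads) lies 19 mm behind it; z points along the fingers, y is the line along which they close (so a half turn about z gives the same grasp; the last joint's range is limited). The gripper opens to 93 mm and grips with 3 to 60 N. Pads are 15 mm wide; open, the fingers measure 128 mm over their backs; the gripper's body (75 mm by 188 mm) begins 65 mm behind the grasp point.
Start: joints at [-1.218, 0.116, 1.442, -0, 1.584, -0.038], TCP at [0.257, -0.624, 0.219] pointing down, gripper open.
Joint ranges: [-2.83, 2.83], [-0.83, 2.19], [0.07, 2.5], [-1.14, 4.28], [0.01, 3], [-2.97, 2.97]. Speed limits (rad/s): [1.89, 1.89, 2.22, 3.14, 3.14, 3.14].

### API

Orientations are given as a rotation vector (axis times angle).
In Python, from plant import telemetry, viewer, sign_off gives the robot as it stands.
- The arm moves only by the tool move_arm, never from a script. Its argument "motion" is a list of rows, each a list of 3 entries, a list of its own where there are three numbers: the shift along the tool's x, y, z in mm, then the turn, a rotation vector about the tool's x, y, z in degrees, then the finger opening in mm, from 0 to 93. In form: [[[dx, dy, dz], [rx, ry, rz], gripper], ...]. A call has 1 to 8 rows; each row shifts and turns the commanded pose from where the row before left it, along the tool's axes as they then stand; what a row does not reach is not made up. A row lasts 1/8 s, in which the tool goes at most 62.5 mm and 10.7 degrees, less where a joint would pass 70% of its speed; a pose out of reach is approached as far as the arm can. A call with a gripper value outside its range is refused whole. The fingers move at their own pace and stop on an object; the grip force is fixed at half the most. Time passes only in rows, so rows that do not move let the fingers close. It gives the time, the measured TCP pose, the force, the opening and the grip force at its end, in the units of the state.
- telemetry.sense(): the state, without advancing time (a new reading comes with each control period).
- viewer.grab_frame(name): name is "scene" or "top"; returns the picture (480x640x3 uint8, red, green, blue); there is no depth.
- viewer.get_calibration(name): a dict with "fx", "fy", "cx", "cy" (pixels), "k1" (the pictures are not rectified: a ray, as slopes to the right and down, at radius r is drawn at 1 + k1 r^2 times it, then the intrinsics apply), "xyz" and "rotation" of the camera in the world. Camera axes: x right, y down, z forward; pixel columns grow to the right and rows downward; lengths in m; the calibration is good to about 2 mm. A picture is of the moment at which its call begins. get_calibration takes no time and is no camera call.
- sign_off(): hands the job in; it is judged then, once.
The state is a dict: "time": time; "joint_pos": joint angles; "joint_velocities": joint speeds; "effort": joint torques, N m; "tool_pos": TCP position; "eef_rot": TCP orientation; "force": force on the tool from outside, world axes, zero at the start; "ft_torque": the same for the moment, N m; "grip_width": finger opening in m; "finger_force": force on a finger pad.
Only numpy, scipy, OpenCV 4.12 (cv2) and the standard library are available. Lean on these libraries where they do the work, as an engineer would, in place of code of your own. Each camera call takes 0.05 s, during which the arm holds its last target. There are 200 camera calls.

### The job

The swing-out paint tray of the box easel is lined up in its hinge fork but its pin is missing. Take the long plain hinge pin from the wooden block (not the short one, nor the one with the thick stepped shank) and push it down through the hinge fork until its collar sits fully home on the top plate, then let go. Leave the other two pins standing in the block.

Things in the scene. Friction and masses are not known exactly. Their poses are not given: they have to be found in the camera images.
- long_pin_mid (a point): Centre of the long plain aluminium pin, z up its axis, 58 mm above its foot. Shank 14 mm thick, 66 long, foot tapered to 7, then a collar 32 wide, 6 thick, a round grip 22 wide, 44 tall, its middle 36 mm above this point. Stands loose (may lean 3 deg), 34 mm deep in a fixed block 40 mm tall (holes' floor 6 mm above table), one of 3 pins in a row 80 mm apart; 32 mm of thin shank show. 0.09 kg.
- short_pin_mid (a point): Centre of the short pin, a bystander in the same dark wooden block (60 x 230 mm): same grip, collar and 14 mm shank, but the shank is only 44 mm long, so its collar is just 10 mm above the block. 94 mm tall; the point lies 47 mm above its foot.
- stepped_pin_mid (a point): Centre of the stepped pin, a bystander in the same block: as tall as the long pin (116 mm, the point 58 mm above its foot) with the same grip and collar, but its shank is 22 mm thick between block and collar, too thick for the fork.
- fork_mouth (a point): Centre of the 18 mm hole in the top face of the fixed fork, 82 mm above table, z up. Two 50 mm square plates with the tray's lug between, holes in line, 44 mm thick, rim countersunk 3 mm. Easel box 50 mm off at +x, tray 120 at -y; nothing higher than the top plate. Sprung balls in the lower plate stop it some 20 mm short: push on with 8 N. Seated, the long pin's centre is 8 mm below this point.
Not all that is in view belongs to the job. What is shaped like the part that bears long_pin_mid but orange or red is not meant.

How it is judged:
By the outcome, as a careful person would: the job done as asked, in the order asked, and still so for the second after the job is handed in, with the robot touching nothing.
It also fails if it takes over 40 s, if anything falls off the work surface, if the arm or the gripper's body presses on something with over 40 N, if the wrist force passes 120 N, or if a joint passes its speed limit or range.

## Working session

There is one attempt and no reset: what is moved stays moved. The work goes in short steps, Python scripts to look and compute and a tool call to move; the robot and the scene stay as the last step left them, time stands still between calls to the robot, and variables do not carry over. Pictures are saved under pics/ and viewed, at most 10 in all, crops included, and the job is handed in when it is done.

Besides the shell and the picture viewer there is one more tool, called after "Call:" by a JSON object that holds its "api" and its "payload". move_arm: Moves the arm, as the interface text tells. Its arguments: {"type":"object","properties":{"motion":{"type":"array"}},"required":["motion"]}

```bash
mkdir -p pics
cat > h.py <<'E'
import numpy as np, cv2
from plant import telemetry, viewer, sign_off
def cal(n):
    c=viewer.get_calibration(n); return c
def ray(n,u,v):
    c=cal(n); x=(u-c['cx'])/c['fx']; y=(v-c['cy'])/c['fy']
    k=c['k1']; a,b=x,y
    for _ in range(30):
        s=1+k*(a*a+b*b); a,b=x/s,y/s
    R=np.array(c['rotation'])
    if R.shape!=(3,3): R=cv2.Rodrigues(R.astype(float))[0]
    d=R@np.array([a,b,1.]); return np.array(c['xyz'],float),d/np.linalg.norm(d)
def plane(n,u,v,z):
    o,d=ray(n,u,v); return o+d*(z-o[2])/d[2]
def proj(n,p):
    c=cal(n); R=np.array(c['rotation'],float)
    if R.shape!=(3,3): R=cv2.Rodrigues(R)[0]
    q=R.T@(np.array(p)-c['xyz']); a,b=q[:2]/q[2]; s=1+c['k1']*(a*a+b*b)
    return c['fx']*a*s+c['cx'],c['fy']*b*s+c['cy']
def tri(r1,r2):
    (o1,d1),(o2,d2)=r1,r2
    A=np.stack([d1,-d2],1); t=np.linalg.lstsq(A,o2-o1,rcond=None)[0]
    p,q=o1+d1*t[0],o2+d2*t[1]; return (p+q)/2,np.linalg.norm(p-q)
E
python3 - <<'E'
from h import *
for n in('scene','top'):
    f=viewer.grab_frame(n); cv2.imwrite(f'pics/{n}0.png',f[:,:,::-1]); print(n,cal(n))
print(telemetry.sense())
E
```

```text
scene {'fx': 594.527683134041, 'fy': 594.527683134041, 'cx': 317.7115438166515, 'cy': 233.92982936499902, 'k1': -0.1860641887344735, 'xyz': array([1.02663248, 0.41529612, 0.60950837]), 'rotation': array([-1.12606451, -2.24488949,  1.09489797])}
top {'fx': 547.8917690092472, 'fy': 547.8917690092472, 'cx': 321.1255305463431, 'cy': 239.88973280534182, 'k1': 0.013307986940115127, 'xyz': array([0.42721001, 0.0317272 , 1.00874243]), 'rotation': array([-2.15418556,  2.22025108, -0.01784948])}
{'time': 0.1, 'joint_pos': array([-1.21780729e+00,  1.16427721e-01,  1.44218743e+00, -8.45778780e-06,
        1.58402702e+00, -3.78336458e-02]), 'joint_velocities': array([-2.57856245e-04, -3.46696193e-04, -1.27321176e-03, -3.84853571e-05,
        4.82577671e-04,  3.27397250e-04]), 'effort': array([ 1.09425189e-03, -7.22889304e+01, -6.23866081e+01,  7.81187858e-02,
        2.28338601e-02, -9.55382325e-05]), 'tool_pos': array([ 0.25704371, -0.62393787,  0.21799281]), 'eef_rot': array([-3.08078603e+00, -6.09802076e-01,  2.71734301e-04]), 'force': array([-0.04199805,  0.08362276, -0.29322143]), 'ft_torque': array([ 0.05667972, -0.0454811 ,  0.05831823]), 'finger_force': 0.0, 'grip_width': 0.09285664797831854}
```

View pics/scene0.png

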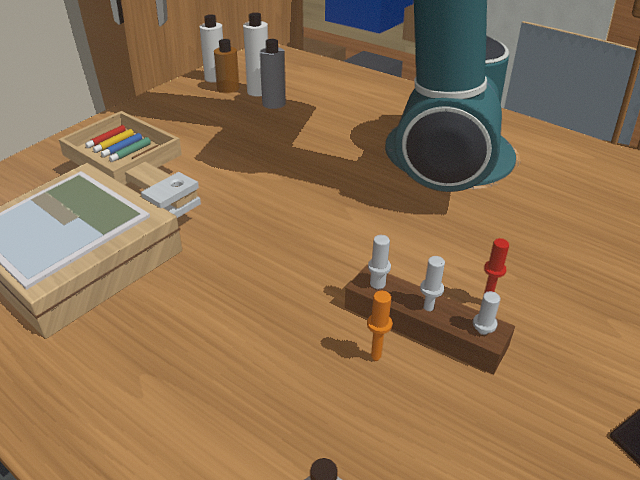

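View pics/top0.png

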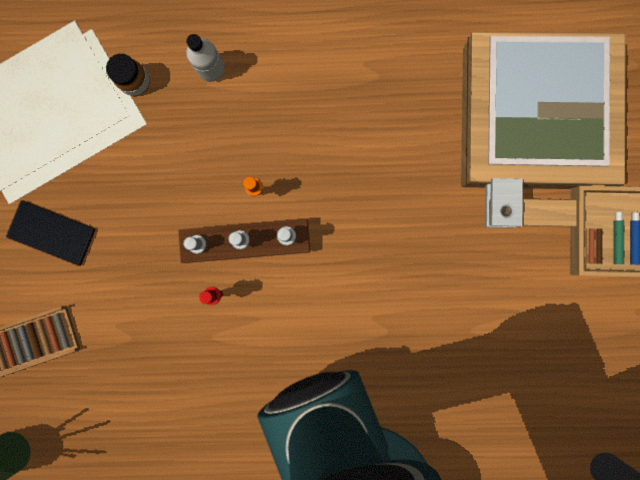

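The scene view shows the block with pins at (380,260), (434,283) and (488,312, apparently the short one). The fork hole is near (177,183). In the top view the pins are at (194,243), (238,239) and (286,236), and the fork hole is at (506,211). I'll crop both for shank widths.

Run:
```python
from h import *
s=cv2.imread('pics/scene0.png');t=cv2.imread('pics/top0.png')
a=cv2.resize(s[225:345,340:520],None,fx=4,fy=4,interpolation=cv2.INTER_CUBIC)[:, :720]
cv2.imwrite('pics/c1.png',a)
b=np.hstack([cv2.resize(t[215:265,175:325],None,fx=5,fy=5,interpolation=cv2.INTER_CUBIC)])
c=np.hstack([cv2.resize(s[160:220,130:205],(375,300),interpolation=cv2.INTER_CUBIC),cv2.resize(t[175:235,480:555],(375,300),interpolation=cv2.INTER_CUBIC)])
cv2.imwrite('pics/c2.png',np.vstack([b,c]))
```

```text
(no output)
```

View pics/c1.png

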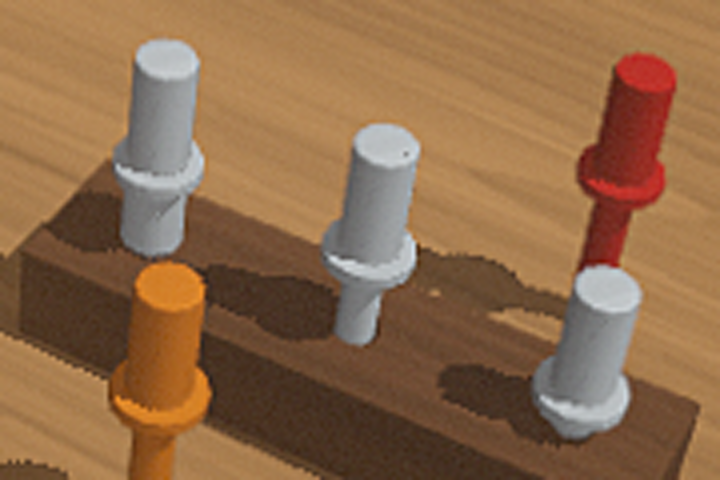

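View pics/c2.png

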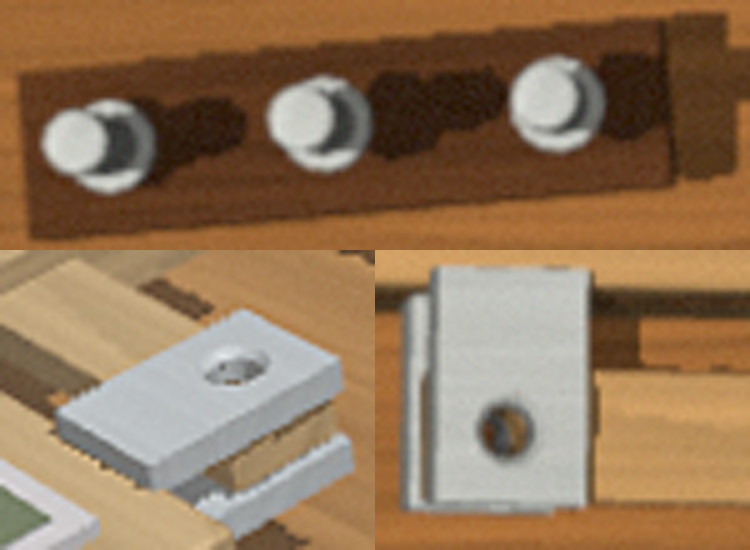

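The crops settle it: the middle pin has the thin shank and high collar, so it is the target. The left pin is stepped and the right one short. Next I'll triangulate.

Run:
```python
from h import *
P={'griptop':((436.5,261.75),(235.2,238.4)),'collartop':((432.3,287),(239.6,239.8)),'fork':((177.2,183.3),(506.2,211.2)),
'stepTop':((340+167/4,225+60/4),(175+78/5,215+143/5)),'shortTop':((340+609/4,225+290/4),(175+548/5,215+98/5)),
'swap':((340+609/4,225+290/4),(175+78/5,215+143/5))}
for k,(a,b) in P.items(): print(k,tri(ray('scene',*a),ray('top',*b)))
g=tri(ray('scene',*P['griptop'][0]),ray('top',*P['griptop'][1]))[0]
for n,(u,v),z in (('scene',(436.5,261.75),.122),('top',(235.2,238.4),.122),('scene',(428.7,309.5),.04),('top',(239.6,239.8),.078),('scene',(177.2,183.3),.082),('top',(506.2,211.2),.082)):print(n,z,plane(n,u,v,z))
# block corners in top
for q in ((20,72),(30,240),(672,185),(665,18)): print(plane('top',175+q[0]/5,215+q[1]/5,.04))
R=cv2.Rodrigues(telemetry.sense()['eef_rot'])[0];print(R)
```

```text
griptop (array([0.4715024 , 0.19548591, 0.11668785]), np.float64(0.0017336026503546533))
collartop (array([0.4711936 , 0.19582512, 0.07239253]), np.float64(0.0012331141467643578))
fork (array([ 0.50547401, -0.25844303,  0.07732401]), np.float64(0.0005305066258665352))
stepTop (array([0.4993296 , 0.19831278, 0.18290637]), np.float64(0.12547491020684817))
shortTop (array([0.45557677, 0.19406673, 0.05825122]), np.float64(0.15686547856737892))
swap (array([0.46600617, 0.27560237, 0.09409199]), np.float64(0.0029453760557234246))
scene 0.122 [0.47695495 0.19855297 0.122     ]
top 0.122 [0.47163405 0.19373589 0.122     ]
scene 0.04 [0.48008328 0.20047353 0.04      ]
top 0.078 [0.47121438 0.19429337 0.078     ]
scene 0.082 [ 0.50995582 -0.25224301  0.082     ]
top 0.082 [ 0.50525655 -0.2571979   0.082     ]
[0.49489197 0.30882991 0.04      ]
[0.43495954 0.30637506 0.04      ]
[0.44759419 0.07748503 0.04      ]
[0.50690144 0.07826586 0.04      ]
[[ 9.24596020e-01  3.80948898e-01 -3.70756130e-04]
 [ 3.80949077e-01 -9.24595499e-01  9.81879006e-04]
 [ 3.12462766e-05 -1.04908063e-03 -9.99999449e-01]]
```

```bash
cat >> h.py <<'E'
from scipy.spatial.transform import Rotation as Ro
def Rdown(yaw): # tool z down, tool y axis at world angle yaw (deg)
    y=np.array([np.cos(np.radians(yaw)),np.sin(np.radians(yaw)),0]); z=np.array([0,0,-1.])
    return np.stack([np.cross(y,z),y,z],1)
def plan(p,yaw,n,g):
    s=telemetry.sense(); p0=np.array(s['tool_pos']); R=Ro.from_rotvec(s['eef_rot']); T=Ro.from_matrix(Rdown(yaw))
    r=(R.inv()*T).as_rotvec()/n; st=Ro.from_rotvec(r); d=(np.array(p)-p0)/n*1000
    for i in range(n):
        print([np.round(R.inv().apply(d),1).tolist(),np.round(np.degrees(r),2).tolist(),g]); R=R*st
E
python3 -c "
from h import *
plan([.4745,.196,.2],3,16,60)"
```

```text
[[32.1, -42.2, 1.2], [-0.0, -0.0, -4.41], 60]
[[35.2, -39.6, 1.2], [-0.0, -0.0, -4.41], 60]
[[38.2, -36.8, 1.2], [-0.0, -0.0, -4.41], 60]
[[40.9, -33.7, 1.2], [-0.0, -0.0, -4.41], 60]
[[43.4, -30.5, 1.2], [-0.0, -0.0, -4.41], 60]
[[45.6, -27.1, 1.2], [-0.0, -0.0, -4.41], 60]
[[47.5, -23.5, 1.1], [-0.0, -0.0, -4.41], 60]
[[49.2, -19.7, 1.1], [-0.0, -0.0, -4.41], 60]
[[50.6, -15.9, 1.1], [-0.0, -0.0, -4.41], 60]
[[51.7, -12.0, 1.1], [-0.0, -0.0, -4.41], 60]
[[52.4, -7.9, 1.1], [-0.0, -0.0, -4.41], 60]
[[52.9, -3.9, 1.1], [-0.0, -0.0, -4.41], 60]
[[53.0, 0.2, 1.1], [-0.0, -0.0, -4.41], 60]
[[52.8, 4.3, 1.1], [-0.0, -0.0, -4.41], 60]
[[52.4, 8.3, 1.1], [-0.0, -0.0, -4.41], 60]
[[51.6, 12.3, 1.1], [-0.0, -0.0, -4.41], 60]
```

Call:
{"api": "move_arm", "payload": {"motion": [[[32,-42,1],[0,0,-4.4],60],[[35,-40,1],[0,0,-4.4],60],[[38,-37,1],[0,0,-4.4],60],[[41,-34,1],[0,0,-4.4],60],[[43,-30,1],[0,0,-4.4],60],[[46,-27,1],[0,0,-4.4],60],[[48,-23,1],[0,0,-4.4],60],[[49,-20,1],[0,0,-4.4],60]]}}

```text
time: 1.1
tool_pos: [0.3662, -0.2126, 0.2105]
eef_rot: [2.751, 1.516, 0.0]
force: [0.5, -0.1, 0.1]
grip_width: 0.0601
finger_force: 0.0
```

Call:
{"api": "move_arm", "payload": {"motion": [[[51,-16,1],[0,0,-4.4],60],[[52,-12,1],[0,0,-4.4],60],[[52,-8,1],[0,0,-4.4],60],[[53,-4,1],[0,0,-4.4],60],[[53,0,1],[0,0,-4.4],60],[[53,4,1],[0,0,-4.4],60],[[52,8,1],[0,0,-4.4],60],[[0,0,0],[0,0,0],60]]}}

```text
time: 2.1
tool_pos: [0.4613, 0.1473, 0.2028]
eef_rot: [-2.246, -2.195, 0.002]
force: [-0.1, -0.6, -0.1]
grip_width: 0.0602
finger_force: 0.0
```

Run:
```python
from h import *
plan([.4745,.196,.2],3,2,60)
f=viewer.grab_frame('scene'); cv2.imwrite('pics/s1.png',f[:,:,::-1])
s=telemetry.sense();print(s['tool_pos'],s['time'],s['force'],proj('scene',s['tool_pos']),proj('top',s['tool_pos']))
```

```text
[[24.5, 6.0, 1.4], [-0.05, -0.0, -2.17], 60]
[[24.2, 6.9, 1.4], [-0.05, -0.0, -2.17], 60]
[0.46116693 0.14580627 0.2030028 ] 2.15 [-0.16518679 -0.62344653 -0.08185195] (np.float64(413.01209032942575), np.float64(189.09148028759023)) (np.float64(257.64593809532215), np.float64(242.0438788820091))
```

View pics/s1.png

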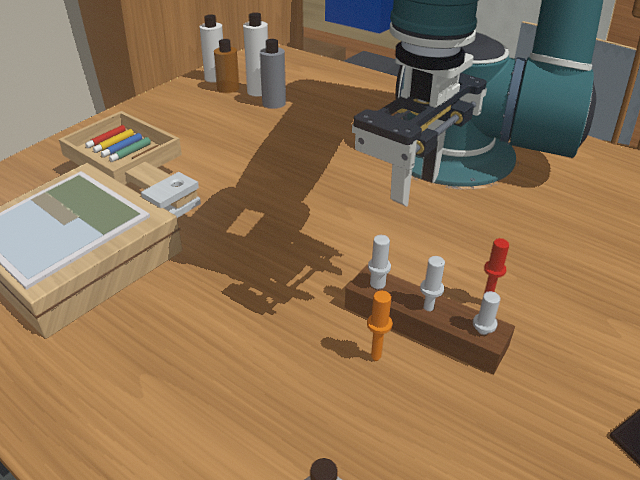

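The fingertips at about (400,204) and (430,180) have their midpoint roughly 3 px below the projected TCP. That means the scene camera reads +x,+y too far by about 4 mm, so I trust the top camera: pin at (0.472, 0.194).

Call:
{"api": "move_arm", "payload": {"motion": [[[24,5,1],[0,0,-2.2],60],[[24,5,1],[0,0,-2.2],60],[[0,0,0],[0,0,0],60]]}}

```text
time: 2.52
tool_pos: [0.4718, 0.1924, 0.2014]
eef_rot: [-2.167, -2.275, 0.001]
force: [-0.4, -0.1, -0.2]
grip_width: 0.0602
finger_force: 0.0
```

```bash
python3 -c "
from h import *
plan([.4722,.1943,.086],3,4,60)
f=viewer.grab_frame('scene'); cv2.imwrite('pics/s2.png',cv2.resize(f[130:330,320:560],None,fx=3,fy=3)[:,:,::-1])"
```

```text
[[0.5, 0.1, 28.9], [-0.01, 0.0, -0.06], 60]
[[0.5, 0.1, 28.9], [-0.01, 0.0, -0.06], 60]
[[0.5, 0.1, 28.9], [-0.01, 0.0, -0.06], 60]
[[0.5, 0.1, 28.9], [-0.01, 0.0, -0.06], 60]
```

View pics/s2.png

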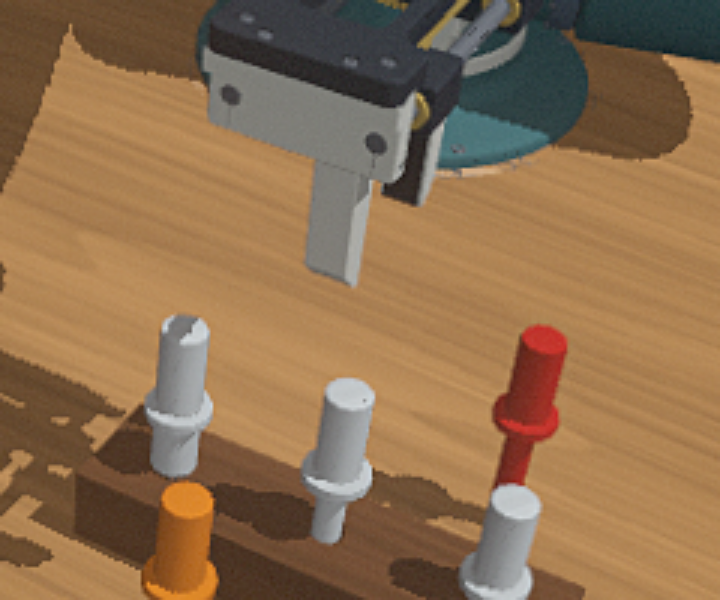

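The fingers' midpoint (443,209), carried down the vertical, lands on the pin's top at (436,261), so they are aligned. Descending and gripping.

Call:
{"api": "move_arm", "payload": {"motion": [[[1,0,29],[0,0,0],60],[[1,0,29],[0,0,0],60],[[0,0,29],[0,0,0],60],[[0,0,28],[0,0,0],60],[[0,0,0],[0,0,0],60],[[0,0,0],[0,0,0],10],[[0,0,0],[0,0,0],10],[[0,0,0],[0,0,0],10]]}}

```text
time: 3.58
tool_pos: [0.472, 0.1946, 0.0875]
eef_rot: [2.166, 2.274, 0.002]
force: [0.2, -0.2, -0.2]
grip_width: 0.0343
finger_force: 0.0
```

Call:
{"api": "move_arm", "payload": {"motion": [[[0,0,0],[0,0,0],10],[[0,0,0],[0,0,0],10],[[0,0,-2],[0,0,0],10]]}}

```text
time: 3.95
tool_pos: [0.4719, 0.1946, 0.0886]
eef_rot: [2.166, 2.275, 0.0]
force: [3.8, -0.4, -3.5]
grip_width: 0.0216
finger_force: 30.0
```

Call:
{"api": "move_arm", "payload": {"motion": [[[0,0,-12],[0,0,0],10],[[0,0,-18],[0,0,0],10],[[0,0,-25],[0,0,0],10],[[0,0,-25],[0,0,0],10],[[0,0,-25],[0,0,0],10],[[0,0,-15],[0,0,0],10],[[0,0,0],[0,0,0],10]]}}

```text
time: 4.82
tool_pos: [0.4719, 0.1947, 0.2097]
eef_rot: [2.166, 2.275, 0.002]
force: [0.6, 0.4, -0.5]
grip_width: 0.0218
finger_force: 30.0
```

```bash
python3 -c "
from h import *
f=viewer.grab_frame('scene'); cv2.imwrite('pics/s3.png',cv2.resize(f[130:330,320:560],None,fx=3,fy=3)[:,:,::-1])
plan([.472+.0333,.1946-.4508,.211],3,11,10)"
```

```text
[[-41.1, 1.1, -0.2], [-0.0, -0.0, -0.02], 10]
[[-41.1, 1.0, -0.2], [-0.0, -0.0, -0.02], 10]
[[-41.1, 1.0, -0.2], [-0.0, -0.0, -0.02], 10]
[[-41.1, 1.0, -0.2], [-0.0, -0.0, -0.02], 10]
[[-41.1, 1.0, -0.2], [-0.0, -0.0, -0.02], 10]
[[-41.1, 1.0, -0.2], [-0.0, -0.0, -0.02], 10]
[[-41.1, 1.0, -0.2], [-0.0, -0.0, -0.02], 10]
[[-41.1, 1.0, -0.2], [-0.0, -0.0, -0.02], 10]
[[-41.1, 1.0, -0.2], [-0.0, -0.0, -0.02], 10]
[[-41.1, 0.9, -0.2], [-0.0, -0.0, -0.02], 10]
[[-41.1, 0.9, -0.2], [-0.0, -0.0, -0.02], 10]
```

View pics/s3.png

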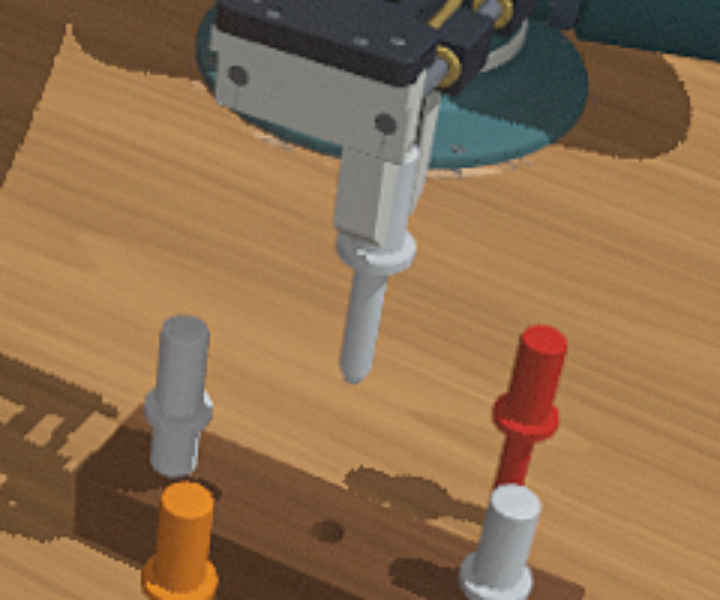

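The pin is held, with its collar at (376,248) and foot at (355,378), and the other two still stand. I'll raise it a bit more before passing over its neighbour, then go to the fork.

Call:
{"api": "move_arm", "payload": {"motion": [[[0,0,-30],[0,0,0],10],[[-30,1,0],[0,0,0],10],[[-42,1,0],[0,0,0],10],[[-42,1,0],[0,0,0],10],[[-42,1,0],[0,0,0],10],[[-42,1,0],[0,0,0],10],[[-42,1,0],[0,0,0],10],[[-42,1,0],[0,0,0],10]]}}

```text
time: 5.88
tool_pos: [0.492, -0.088, 0.2374]
eef_rot: [-2.166, -2.274, 0.001]
force: [0.3, -0.1, -0.9]
grip_width: 0.0216
finger_force: 30.0
```

Call:
{"api": "move_arm", "payload": {"motion": [[[-42,1,0],[0,0,0],10],[[-42,1,0],[0,0,0],10],[[-42,1,0],[0,0,0],10],[[-34,1,10],[0,0,0],10],[[-10,0,10],[0,0,0],10],[[0,0,0],[0,0,0],10],[[0,0,0],[0,0,0],10]]}}

```text
time: 6.75
tool_pos: [0.5048, -0.2554, 0.2188]
eef_rot: [-2.166, -2.276, -0.0]
force: [-0.4, 0.7, -0.2]
grip_width: 0.0217
finger_force: 30.0
```

```bash
python3 -c "
from h import *
f=viewer.grab_frame('scene'); cv2.imwrite('pics/s4.png',cv2.resize(f[80:230,90:290],None,fx=4,fy=4,interpolation=cv2.INTER_CUBIC)[:,:,::-1])
s=telemetry.sense();p=s['tool_pos'];print(p,s['eef_rot'])
for z in (0,-.009,-.083): 
  u=np.array(proj('scene',p+[0,0,z]));print(z,u,(u-[90,80])*4)
print('hole',(np.array(proj('scene',plane('scene',177.2,183.3,.082)))-[90,80])*4)
plan([.5053,-.2562,.171],3,1,10)"
```

```text
[ 0.50489781 -0.25538487  0.21909064] [2.16525044e+00 2.27564291e+00 4.71864930e-04]
0 [166.84209744 105.77045678] [307.36838978 103.0818271 ]
-0.009 [167.61004957 111.09269483] [310.4401983  124.37077931]
-0.083 [173.80396843 152.90709655] [335.2158737 291.6283862]
hole [348.8 413.2]
[[-0.8, 0.3, 48.1], [0.03, 0.01, -0.15], 10]
```

View pics/s4.png

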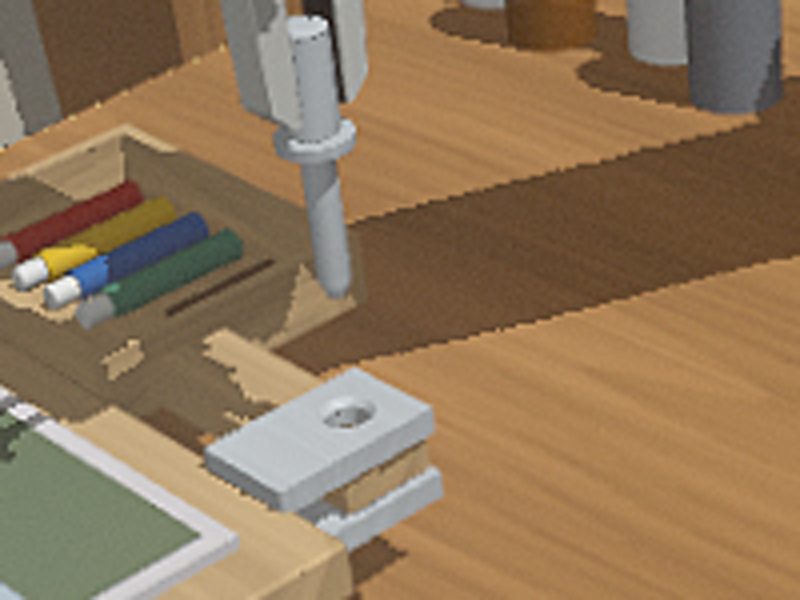

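The pin hangs straight with its foot at (338,291) in the crop. Carried down to plate height it comes out at about (356,413), against the hole at (349,413), so it needs about 2 mm toward -y/+x. I'll correct and descend to just above the rim.

Call:
{"api": "move_arm", "payload": {"motion": [[[-1.5,1,16],[0,0,0],10],[[0,0,16],[0,0,0],10],[[0,0,14],[0,0,0],10],[[0,0,0],[0,0,0],10],[[0,0,0],[0,0,0],10]]}}

```text
time: 7.42
tool_pos: [0.5059, -0.2578, 0.173]
eef_rot: [2.166, 2.275, 0.0]
force: [0.3, 0.1, -0.5]
grip_width: 0.0214
finger_force: 30.0
```

```bash
python3 -c "
from h import *
f=viewer.grab_frame('scene'); cv2.imwrite('pics/s5.png',cv2.resize(f[125:225,130:230],None,fx=6,fy=6,interpolation=cv2.INTER_CUBIC)[:,:,::-1])
s=telemetry.sense();p=s['tool_pos'];print(p)
q=np.array([.505,-.256,.082]);u=np.array(proj('scene',q))
for d in np.eye(3)*.005: print((np.array(proj('scene',q+d))-u)*6)
for z in (-.083,-.083+.082-(p[2]-.083)): print((np.array(proj('scene',p+[0,0,z]))-[130,125])*6)
"
```

```text
[ 0.50600318 -0.25786209  0.17320873]
[-13.39195096   7.98652858]
[12.28877733  5.83950175]
[ -2.38932304 -15.32592152]
[276.05195739 311.7014252 ]
[280.01081864 336.90034622]
```

View pics/s5.png

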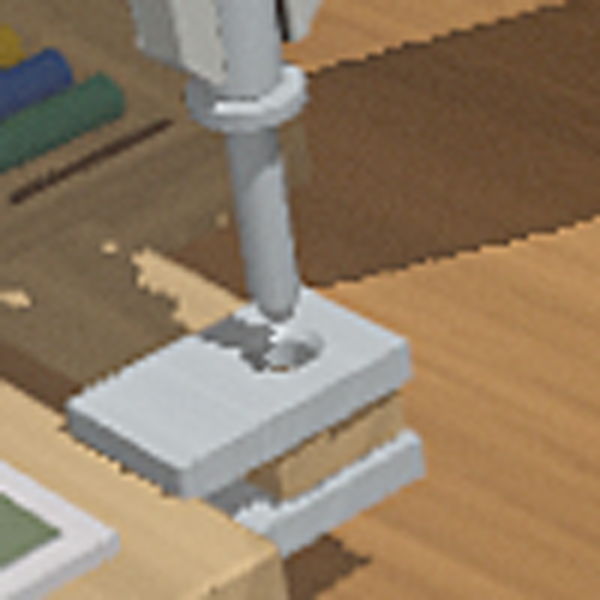

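The foot is just above the hole, which is centred at (283,349) in the crop, and lines up sideways within about 1–2 mm. I'll nudge it slightly and insert.

Call:
{"api": "move_arm", "payload": {"motion": [[[1.2,0.4,6],[0,0,0],10],[[0,0,6],[0,0,0],10],[[0,0,5],[0,0,0],10],[[0,0,5],[0,0,0],10],[[0,0,0],[0,0,0],10]]}}

```text
time: 8.1
tool_pos: [0.506, -0.2565, 0.1501]
eef_rot: [-2.166, -2.274, 0.0]
force: [-0.4, -0.9, -1.7]
grip_width: 0.0218
finger_force: 30.0
```

Call:
{"api": "move_arm", "payload": {"motion": [[[0,0,6],[0,0,0],10],[[0,0,6],[0,0,0],10],[[0,0,6],[0,0,0],10],[[0,0,6],[0,0,0],10],[[0,0,5],[0,0,0],10],[[0,0,0],[0,0,0],10]]}}

```text
time: 8.85
tool_pos: [0.506, -0.2568, 0.1214]
eef_rot: [2.167, 2.275, -0.001]
force: [-1.1, -3.5, 0.6]
grip_width: 0.0213
finger_force: 30.0
```

Call:
{"api": "move_arm", "payload": {"motion": [[[-0.6,-0.2,4],[0,0,0],10],[[0,0,4],[0,0,0],10],[[0,0,4],[0,0,0],10],[[0,0,4],[0,0,0],10],[[0,0,0],[0,0,0],10]]}}

```text
time: 9.48
tool_pos: [0.5059, -0.257, 0.1052]
eef_rot: [-2.166, -2.275, -0.0]
force: [0.5, -1.2, -4.5]
grip_width: 0.0214
finger_force: 30.0
```

Call:
{"api": "move_arm", "payload": {"motion": [[[0,0,3],[0,0,0],10],[[0,0,2],[0,0,0],10],[[0,0,2],[0,0,0],10],[[0,0,0],[0,0,0],10]]}}

```text
time: 9.98
tool_pos: [0.506, -0.2571, 0.0985]
eef_rot: [-2.167, -2.275, -0.0]
force: [1.1, -1.0, 0.3]
grip_width: 0.0214
finger_force: 30.0
```

Call:
{"api": "move_arm", "payload": {"motion": [[[0,0,1],[0,0,0],10],[[0,0,1],[0,0,0],10],[[0,0,0],[0,0,0],10]]}}

```text
time: 10.35
tool_pos: [0.5061, -0.2573, 0.0969]
eef_rot: [2.166, 2.275, 0.0]
force: [-1.4, -1.2, 4.4]
grip_width: 0.0215
finger_force: 30.0
```

Call:
{"api": "move_arm", "payload": {"motion": [[[0,0,1],[0,0,0],10],[[0,0,1],[0,0,0],10],[[0,0,0],[0,0,0],10]]}}

```text
time: 10.72
tool_pos: [0.5062, -0.2574, 0.0967]
eef_rot: [2.166, 2.274, 0.0]
force: [-8.8, 2.0, 22.6]
grip_width: 0.0215
finger_force: 30.0
```

It reached a hard stop at the expected seated height. I'll relieve the load, release and back off.

Call:
{"api": "move_arm", "payload": {"motion": [[[0,0,-1.5],[0,0,0],10],[[0,0,0],[0,0,0],50],[[0,0,0],[0,0,0],50],[[0,0,0],[0,0,0],50],[[0,0,-20],[0,0,0],50],[[0,0,-40],[0,0,0],50],[[0,0,-50],[0,0,0],50],[[0,0,0],[0,0,0],50]]}}

```text
time: 11.72
tool_pos: [0.5072, -0.2578, 0.2119]
eef_rot: [2.162, 2.27, 0.003]
force: [0.0, 0.0, -0.4]
grip_width: 0.0504
finger_force: 0.0
```

```bash
python3 -c "
from h import *
f=viewer.grab_frame('scene'); a=cv2.resize(f[125:225,130:230],(500,500),interpolation=cv2.INTER_CUBIC); b=cv2.resize(f[220:370,330:520],(300,237)); b=np.vstack([b,np.zeros((263,300,3),np.uint8)])
cv2.imwrite('pics/s6.png',np.hstack([a,b])[:,:,::-1])
print(telemetry.sense()['grip_width'],(np.array([proj('scene',[.506,-.2572,z]) for z in (.082,.088,.132)])-[130,125])*5)"
```

```text
0.05000449141672122 [[234.69884415 281.38823283]
 [232.29268585 266.0552724 ]
 [214.36629938 150.33794326]]
```

View pics/s6.png

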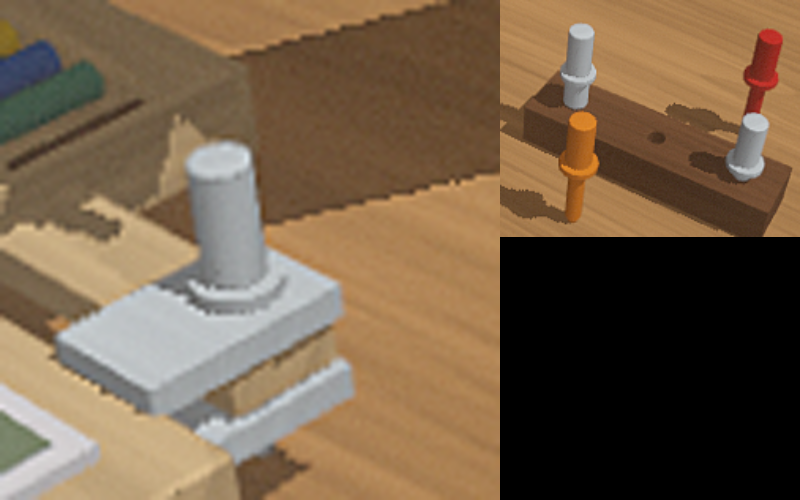

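The collar lies flat on the top plate, and the grip's top at (220,160) matches the seated height. Both other pins still stand in the block.

```bash
python3 -c "
from h import *
print(sign_off())"
```

```text
the job is handed in; nothing more can be done
None
```

The long plain pin is pushed home in the hinge fork with its collar on the top plate and released, the other two pins are still standing in the block, and the job was handed in at about 12 s.

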